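# Catch the valve blocks from the chute and put them on the scale

### The job

Pick up the blue pan by its handle and hold it in the air under the lip of the chute, pressing the orange paddle back with the pan's far wall just enough to open the yellow gate (do not ram the paddle against its stop), and stay there until all four valve blocks have slid into the pan; none may fall on the bench. Then set the loaded pan down gently and flat in the middle of the scale's platform and let go, leaving the other things on the bench where they are.

Things in the scene. Friction and masses are not known exactly. Their poses are not given: they have to be found in the camera images.
- chute: Fixed gravity chute: open trough (inside 48 wide, 205 long, blue side walls 22 high) sloping 30 degrees down to its lip, which points towards the robot; grey foot and column, 90 or more to the +x side of the lip. Origin: on the bench directly below the lip; +x level, up the chute, away from the lip; z up.
- chute_lip (a point): Centre of the trough floor at the lip, 170 above the bench. A yellow gate plate, 54 wide, closes the lip, square to the sloping floor and 22 proud of it; it sinks through the floor by as much as the paddle is pushed.
- gate_foot (a point): Underside of the closed gate, 157 above the bench; fixed mark, does not follow the gate. Fully pushed, the gate's underside comes down to about 128, 22 along chute +x: the pan's rim must stay below that.
- paddle_mid (a point): Fixed mark 15 from the lip along chute +x, 92 high. The orange paddle is an upright plate 76 wide, 64 to 120 above the bench, across chute x on a push rod. At rest its near face is up to 15 either side of this mark (set by a screw, not measured: feel for it). Push along chute +x: sprung, 3 N at first touch, 6 N at 24 travel when the blocks run, hard stop at 31.
- pan: Loose blue plastic catch pan, an open box 170 (x) x 110 (y) x 50 high, walls 3, about 0.16 kg, with a black bar handle on its -x wall. Origin: centre of its underside; z up.
- pan_grip (a point): Middle of the pan's handle: a bar along the pan's x, 92 long, 16 wide (y), 24 high, its centre 36 above the pan's underside and 130 to the -x side of its origin. It stands free on both sides.
- scale: Fixed bench scale: square steel platform 180 x 180 on a grey 200 x 200 base, and a white display unit (50 x 130, 50 high) whose centre is 150 along the scale's +x. Origin: centre of its underside.
- scale_top (a point): Centre of the upper face of the scale's platform, 40 above the bench.
- table: The bench: stainless top at height 0.
- wrench: Bystander: loose open-ended wrench, 170 long, lying on the bench.
- cap: Bystander: loose brass cap, diameter 32, 24 high.
- sleeve: Bystander: loose stainless sleeve, diameter 60, 100 high, standing.
- collar: Bystander: loose aluminium collar, diameter 70, 25 high.
- pin: Bystander: loose steel pin, diameter 14, 100 long, lying.
- block0: Loose aluminium valve block 30 x 30 x 18 with a brass boss (diameter 18, 7 high) on top, about 0.035 kg; number 1 of 4 in the chute, counted from the lip. Origin: centre of the 30 x 30 x 18 block. Slides freely down the chute once the gate is down.
- block1: Loose aluminium valve block 30 x 30 x 18 with a brass boss (diameter 18, 7 high) on top, about 0.035 kg; number 2 of 4 in the chute, counted from the lip. Origin: centre of the 30 x 30 x 18 block. Slides freely down the chute once the gate is down.
- block2: Loose aluminium valve block 30 x 30 x 18 with a brass boss (diameter 18, 7 high) on top, about 0.035 kg; number 3 of 4 in the chute, counted from the lip. Origin: centre of the 30 x 30 x 18 block. Slides freely down the chute once the gate is down.
- block3: Loose aluminium valve block 30 x 30 x 18 with a brass boss (diameter 18, 7 high) on top, about 0.035 kg; number 4 of 4 in the chute, counted from the lip. Origin: centre of the 30 x 30 x 18 block. Slides freely down the chute once the gate is down.

How it is judged:
By the outcome, as a careful person would: the job done as asked, in the order asked, and still so for the second after the job is handed in, with the robot touching nothing.
It also fails if it takes over 58 s, if anything falls off the work surface, if the arm or the gripper's body presses on something with over 40 N, if the wrist force passes 120 N, or if a joint passes its speed limit or range.

### The arm

A 6-joint arm with a two-finger parallel gripper is mounted at the origin on the work surface. World frame = base frame: x ahead of the robot, y to its left, z up, the work surface at z = 0. Lengths are in m, angles in rad, forces in N, time in s.
With the tool pointing down it reaches from about 0.275 to 1 m from the base axis. Payload 8.4 kg.
Tool frame: the origin (TCP) lies on the front face of the gripper's body, between the roots of the fingers; the fingertips stand 73 mm ahead of it and the grasp point (between the pads) lies 54 mm ahead of it; z points along the fingers, y is the line along which they close (so a half turn about z gives the same grasp; the last joint's range is limited). The gripper opens to 85 mm and grips with 20 to 120 N. Pads are 22 mm wide; open, the fingers measure 114 mm over their backs; the gripper's body (76 mm by 85 mm) begins 54 mm behind the grasp point. The pads swing forward as they close: fully open they stand 13 mm farther back than shut.
Start: joints at [1.305, 0.353, 1.633, -0, 1.155, -0.002], TCP at [0.163, 0.603, 0.304] pointing down, gripper open.
Joint ranges: [-2.63, 2.63], [-0.92, 2.1], [0.06, 2.66], [-1.3, 4.44], [0, 2.69], [-3.02, 3.02]. Speed limits (rad/s): [2.22, 2.22, 2.79, 3.14, 3.14, 3.14].

### API

Orientations are given as a 3x3 rotation matrix whose columns are the frame's x, y, z axes.
In Python, from rig import robot gives the robot as it stands. The module is installed in compiled form; this text tells all that it offers.
- The arm moves only by the tool arm_command, never from a script. Its argument "series" is a list of rows, each a list of 7 numbers: the shift along the world's x, y, z in m, then the turn, a rotation vector about the world's x, y, z in degrees, then the opening, from -1 (shut) to 1 (fully open). In form: [[dx, dy, dz, wx, wy, wz, fingers], ...]. A call has 1 to 10 rows; each row is the pose to reach, as a shift and turn from the pose commanded when the call began; what a row does not reach only later rows make up. A row lasts 1/8 s, in which the tool goes at most 62.5 mm and 10.7 degrees, less where a joint would pass 70% of its speed; a pose out of reach is approached as far as the arm can. A call with a gripper value outside its range is refused whole. The fingers move at their own pace and stop on an object; "newtons" is the grip in N (left out, the last holds). Time passes only in rows, so rows that repeat a pose let the fingers close. It gives the time, the measured TCP pose, the force, the opening and the grip force at its end, in the units of the state.
- robot.observe(): the state, without advancing time (a new reading comes with each control period).
- robot.snapshot(name): name is "scene" or "top" or "wrist"; returns the picture (420x560x3 uint8, red, green, blue); there is no depth.
- robot.camera_info(name): a dict with "fx", "fy", "cx", "cy" (pixels), "D" ([k1, k2, p1, p2, k3] as OpenCV has them; the pictures are not rectified), "rvec" (rotation vector, rad) and "tvec" (3), from world to camera coordinates, as OpenCV has them. Camera axes: x right, y down, z forward; pixel columns grow to the right and rows downward; lengths in m; the calibration is good to about 2 mm. A picture is of the moment at which its call begins: read the wrist's pose just before it. camera_info takes no time and is no camera call; for the wrist camera it gives the pose at the moment of the call.
- robot.close_job(): hands the job in; it is judged then, once.
The state is a dict: "clock": time; "qpos": joint angles; "joint_vel": joint speeds; "joint_efforts": joint torques, N m; "tcp_pos": TCP position; "eef_rot": TCP orientation; "ft_force": force on the tool from outside, world axes, zero at the start; "moment": the same for the moment, N m; "width": opening from 0.0 (shut) to 1.0 (fully open); "finger_force": force on a finger pad.
Only numpy, scipy, OpenCV 4.12 (cv2) and the standard library are available. Lean on these libraries where they do the work, as an engineer would, in place of code of your own. Each camera call takes 0.05 s, during which the arm holds its last target. There are 200 camera calls.

## Working session

There is one attempt and no reset: what is moved stays moved. The work goes in short steps, Python scripts to look and compute and a tool call to move; the robot and the scene stay as the last step left them, time stands still between calls to the robot, and variables do not carry over. Pictures are saved under pics/ and viewed, at most 10 in all, crops included, and the job is handed in when it is done.

Besides the shell and the picture viewer there is one more tool, called after "Call:" by a JSON object that holds its "fn" and its "kwargs", one argument or row to a line. arm_command: Moves the arm, as the interface text tells. Its arguments: {"type":"object","properties":{"series":{"type":"array","items":{"type":"array","items":{"type":"number"}}},"newtons":{"type":"number"}},"required":["series"]}

```bash
mkdir -p pics
python3 - <<'E'
from rig import robot
import cv2
s=robot.observe();print({k:s[k] for k in('clock','tcp_pos','eef_rot','ft_force','width')})
for n in('scene','top'):
    im=robot.snapshot(n);cv2.imwrite(f'pics/{n}0.png',im[:,:,::-1]);print(robot.camera_info(n))
E
```

```text
{'clock': 0.0, 'tcp_pos': array([0.16285021, 0.60303218, 0.30318614]), 'eef_rot': array([[-9.65407629e-01,  2.60745043e-01, -3.65401672e-04],
       [ 2.60745298e-01,  9.65406789e-01, -1.27300270e-03],
       [ 2.08321128e-05, -1.32424328e-03, -9.99999123e-01]]), 'ft_force': array([-0.32676149,  0.04882233, -0.25505207]), 'width': 1.0040825201657058}
{'fx': 383.15050722142115, 'fy': 383.15050722142115, 'cx': 280.6937144390325, 'cy': 209.41640450962043, 'D': array([0.03031921, 0.        , 0.        , 0.        , 0.        ]), 'rvec': array([ 0.68378272,  2.61233346, -1.1899264 ]), 'tvec': array([ 0.52194033, -0.07105563,  1.29894943])}
{'fx': 485.9996065094112, 'fy': 485.9996065094112, 'cx': 285.15527708223783, 'cy': 214.3079599814081, 'D': array([-0.12396035,  0.        ,  0.        ,  0.        ,  0.        ]), 'rvec': array([ 2.06240216, -2.16829174,  0.23120713]), 'tvec': array([0.01585115, 0.57947694, 1.29758296])}
```

View pics/scene0.png

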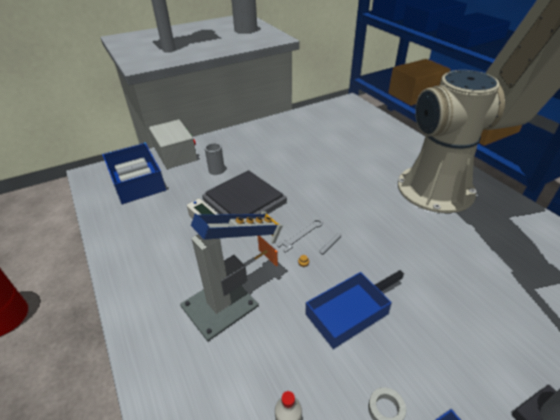

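View pics/top0.png

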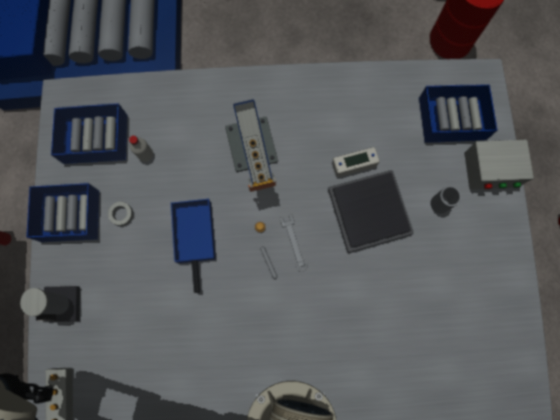

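The top view shows the pan at about (195,232) with its handle at (197,277), the chute lip at (262,185) and the scale platform at (371,210). The wrench (293,243), pin (269,262) and cap (260,227) lie between them. I'll measure these now.

```bash
cat > h.py <<'E'
from rig import robot
import cv2,numpy as np
def cast(n,px,z,ci=None):
    c=ci or robot.camera_info(n);K=np.array([[c['fx'],0,c['cx']],[0,c['fy'],c['cy']],[0,0,1]])
    u=cv2.undistortPoints(np.array(px,float).reshape(-1,1,2),K,c['D']).reshape(-1,2)
    R=cv2.Rodrigues(c['rvec'])[0];C=-R.T@c['tvec'];d=np.c_[u,np.ones(len(u))]@R
    return C+d*((z-C[2])/d[:,2])[:,None]
def proj(n,P,ci=None):
    c=ci or robot.camera_info(n);K=np.array([[c['fx'],0,c['cx']],[0,c['fy'],c['cy']],[0,0,1]])
    return cv2.projectPoints(np.array(P,float).reshape(-1,3),c['rvec'],c['tvec'],K,c['D'])[0].reshape(-1,2)
def blob(m,roi):
    x0,y0,x1,y1=roi;k=np.zeros(m.shape,np.uint8);k[y0:y1,x0:x1]=m[y0:y1,x0:x1]
    cs=cv2.findContours(k,cv2.RETR_EXTERNAL,cv2.CHAIN_APPROX_NONE)[0]
    return max(cs,key=cv2.contourArea).reshape(-1,2).astype(float)
def rect(P):
    return cv2.minAreaRect((P[:,:2]*1000).astype(np.float32))
E
python3 - <<'E'
from h import *
im=cv2.imread('pics/top0.png');h=cv2.cvtColor(im,cv2.COLOR_BGR2HSV);H,S,V=cv2.split(h)
blue=((H>100)&(H<130)&(S>120)).astype(np.uint8)
c=blob(blue,(165,190,225,270));P=cast('top',c,.05);print('pan',rect(P), cv2.boxPoints(rect(P)))
dark=((V<50)).astype(np.uint8)
c=blob(dark,(180,262,215,300));print('handle',rect(cast('top',c,.048)))
c=blob((V<75).astype(np.uint8),(320,165,420,255));print('scale',rect(cast('top',c,.04)))
white=((V>150)).astype(np.uint8)
org=((H>5)&(H<25)&(S>150)).astype(np.uint8)
c=blob(org,(240,170,285,195));print('paddle/gate px',cv2.minAreaRect(c.astype(np.float32)))
cr=np.hstack([cv2.resize(im[85:205,215:295],None,fx=5,fy=5,interpolation=cv2.INTER_CUBIC),cv2.resize(im[185:305,165:245],None,fx=5,fy=5,interpolation=cv2.INTER_CUBIC)])
cv2.imwrite('pics/crop.png',cr)
E
```

```text
pan ((548.7438354492188, 249.1256103515625), (171.36593627929688, 110.1917495727539), 3.4977638721466064) [[459.8591  298.89136]
 [466.58188 188.90489]
 [637.62854 199.35986]
 [630.90576 309.3463 ]]
handle ((418.1484375, 243.11451721191406), (85.77628326416016, 22.22403907775879), 4.365015506744385)
scale ((581.29736328125, -255.3951416015625), (198.63487243652344, 199.28311157226562), 12.918340682983398)
paddle/gate px ((262.5384521484375, 183.19229125976562), (3.7262065410614014, 17.846567153930664), 78.69007110595703)
```

View pics/crop.png

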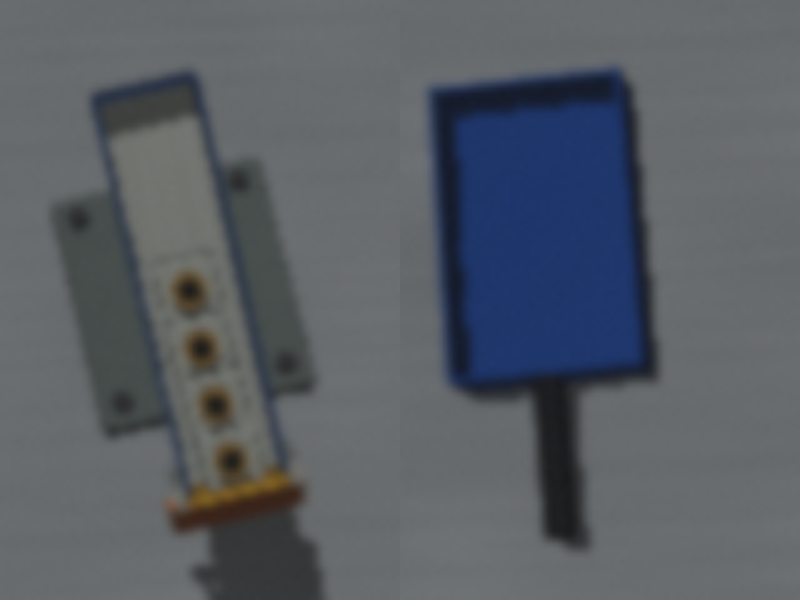

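The crop shows the four brass bosses, from crop (231,461) up to (190,291), and the yellow gate just above the orange paddle at (235,500). The pan is clear and nearly aligned with x. I'll fit the chute axis next.

Run:
```python
from h import *
im=cv2.imread('pics/top0.png');H,S,V=cv2.split(cv2.cvtColor(im,cv2.COLOR_BGR2HSV))
b=np.array([[231,461],[216,405],[201,348],[190,291]])/5+[215,85]
P=np.array([cast('top',[p],.170+(.017+.03*i)*.5+.025*.866)[0] for i,p in enumerate(b)])*1000
print('boss',P[:,:2].round(1),np.diff(P[:,:2],axis=0).round(1))
v=P[3]-P[0];print('yaw boss',np.degrees(np.arctan2(v[1],v[0])))
u=v[:2]/np.hypot(*v[:2]);s=(17+30*np.arange(4))*.866-12.5
print('lip from boss',(P[:,:2]-s[:,None]*u).round(1))
g=np.array([[190,497],[288,477]])/5+[215,85];G=cast('top',g,.189)*1000;print('gate ends',G,G.mean(0)+11*np.r_[u,0],'yaw',np.degrees(np.arctan2(*(G[0]-G[1])[1::-1]))) 
f=np.array([[53,205],[105,437],[317,387],[258,157]])/5+[215,85];F=cast('top',f,.01)*1000;print('foot',F[:,:2].round(1))
d=[[335.,157],[377,151]]
m=((V>110)&(S<60)).astype(np.uint8);c=blob(m,(325,140,390,180));print('display',rect(cast('top',c,.05)))
w=(V<75).astype(np.uint8);c=blob(w,(320,165,420,255));R=rect(cast('top',c,.04));print(cv2.boxPoints(R))
# scene view check
sc=cv2.imread('pics/scene0.png')
for r in [V[y,330:420] for y in(210,)]:print(r)
print(V[165:260,371])
yaw=np.radians(3.5);print(proj('scene',[[.66,.075,.17]]))
```

```text
boss [[649.5  44.9]
 [674.9  50.9]
 [700.4  56.7]
 [725.4  60.5]] [[25.4  5.9]
 [25.5  5.8]
 [25.   3.8]]
yaw boss 11.567279198329958
lip from boss [[647.3  44.5]
 [647.2  45.2]
 [647.3  45.8]
 [646.8  44.4]]
gate ends [[634.6723033   67.0260925  189.        ]
 [642.78266782  16.43939892 189.        ]] [649.50407471  43.93844885 189.        ] yaw 99.10849071492675
foot [[872.6 152.7]
 [724.  125. ]
 [748.7  -1.8]
 [897.4  27.1]]
display ((753.8121337890625, -242.46829223632812), (77.76644134521484, 165.91395568847656), 13.083904266357422)
[[ 462.21762 -180.47916]
 [ 506.76974 -374.71835]
 [ 700.3771  -330.31113]
 [ 655.82495 -136.07193]]
[113 113 106  88  62  54  64  69  63  52  45  44  46  46  46  44  45  45
  45  45  44  44  44  43  43  43  43  43  42  42  42  42  42  42  42  42
  42  42  42  42  43  41  42  42  42  42  42  42  42  42  42  41  42  42
  42  42  41  41  41  41  41  41  42  41  42  41  42  42  41  42  41  42
  43  47  59  75  91 103 108 109 110 110 110 110 110 111 111 110 111 111]
[ 63  54  53  55  67  89 104 108 108 101  86  71  58  48  44  43  43  42
  43  43  42  43  43  42  41  42  41  42  42  42  42  41  41  41  42  42
  41  42  42  42  41  42  42  41  41  41  42  42  42  42  42  42  42  42
  43  42  42  43  43  42  42  43  43  43  44  42  43  42  42  43  43  43
  43  43  42  41  40  47  59  62  57  58  78 100 110 112 112 112 111 110
 110 110 110 109 109]
[[271.11732012 235.66775978]]
```

Run:
```python
from h import *
im=cv2.imread('pics/top0.png');V=im.max(2)
c=blob((V<50).astype(np.uint8),(320,165,420,255));R=rect(cast('top',c,.04));print(R)
sc=cv2.imread('pics/scene0.png')
def dr(P):
    q=proj('scene',np.array(P)/1000)
    for a in q: cv2.circle(sc2,tuple(int(round(x*3)) for x in (a-o)),2,(0,255,0),-1)
o=np.array([170,165]);sc2=cv2.resize(sc[165:345,170:420],None,fx=3,fy=3,interpolation=cv2.INTER_CUBIC)
t=np.radians(10.7);u=np.array([np.cos(t),np.sin(t)]);n=np.array([-u[1],u[0]]);L=np.array([648,44.5])
dr([[*(L+11*-u+27*k*n),189] for k in(-1,1)]);dr([[*(L+205*.866*u+24*k*n),170+102.5] for k in(-1,1)])
for a,b in((15,120),(15,64)): dr([[*(L+a*u+38*k*n),b] for k in(-1,1)])
t=np.radians(12.9);e=np.array([np.cos(t),np.sin(t)]);f=np.array([-e[1],e[0]]);C=np.array(R[0])
dr([[*(C+90*i*e+90*j*f),40] for i in(-1,1) for j in(-1,1)])
t=np.radians(3.5);e=np.array([np.cos(t),np.sin(t)]);f=np.array([-e[1],e[0]]);C=np.array([548.7,249.1])
dr([[*(C+85*i*e+55*j*f),50] for i in(-1,1) for j in(-1,1)]);dr([[*(C-176*e+8*j*f),48] for j in(-1,1)])
cv2.imwrite('pics/ov.png',sc2)
```

```text
((585.4598999023438, -259.208740234375), (179.48558044433594, 179.3828887939453), 12.980756759643555)
```

View pics/ov.png

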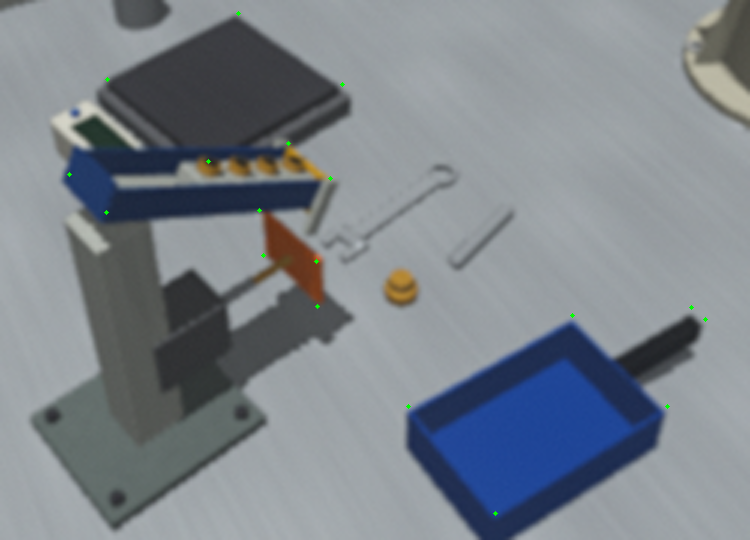

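The projected points line up with the scene image for the lip, paddle, scale and pan, so I'll move to above the handle.

Call:
{"fn": "arm_command", "kwargs": {
  "series": [
    [0.051,-0.072,-0.02,0,0,4,1],
    [0.102,-0.144,-0.04,0,0,8,1],
    [0.153,-0.217,-0.06,0,0,12,1],
    [0.205,-0.289,-0.08,0,0,16,1],
    [0.256,-0.3615,-0.1,0,0,18.6,1],
    [0.256,-0.3615,-0.12,0,0,18.6,1],
    [0.256,-0.3615,-0.12,0,0,18.6,1],
    [0.256,-0.3615,-0.12,0,0,18.6,1],
    [0.256,-0.3615,-0.12,0,0,18.6,1]
  ]
}}

```text
clock: 1.23
tcp_pos: [0.4192, 0.2405, 0.1831]
eef_rot: [[-0.998, -0.058, -0.002], [-0.058, 0.998, -0.001], [0.002, -0.001, -1.0]]
ft_force: [0.2, -0.4, 0.9]
width: 1.001
finger_force: 0.0
```

Run:
```python
from h import *
ci=robot.camera_info('wrist');im=robot.snapshot('wrist');s=robot.observe();print(s['clock'],s['tcp_pos'],s['eef_rot'][:,1])
t=np.radians(3.5);e=np.array([np.cos(t),np.sin(t)]);f=np.array([-e[1],e[0]]);C=np.array([548.7,249.1])
P=[[*(C-x*e+8*j*f),48] for j in(-1,1) for x in(90,130,176)]
im=im[:,:,::-1].copy()
for a in proj('wrist',np.array(P)/1000,ci):print(a); cv2.circle(im,tuple(int(round(x)) for x in a),2,(0,255,0),-1)
cv2.imwrite('pics/w1.png',im)
```

```text
1.275 [0.41897428 0.24147425 0.18361454] [-5.89897166e-02  9.98258562e-01 -2.38488823e-04]
[274.57681662 278.95880976]
[273.97005165 227.61202319]
[273.21385117 161.17500418]
[296.42390855 278.87722748]
[297.03954737 227.52223706]
[297.7686607  161.07513403]
```

View pics/w1.png

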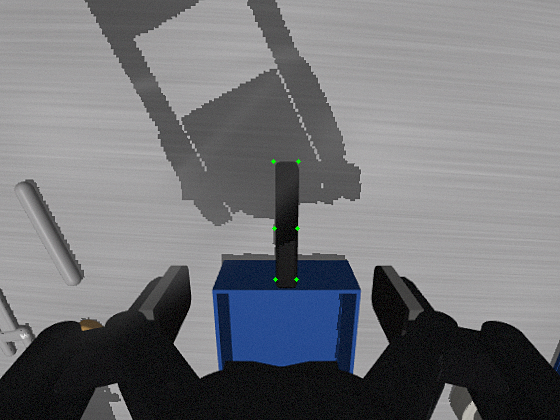

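The handle sits exactly under the predicted points, centred at about (286,228). I'll go down and grip it.

Call:
{"fn": "arm_command", "kwargs": {
  "series": [
    [0,0,-0.04,0,0,0,1],
    [0,0,-0.075,0,0,0,1],
    [0,0,-0.093,0,0,0,1],
    [0,0,-0.093,0,0,0,0.3],
    [0,0,-0.093,0,0,0,-1],
    [0,0,-0.093,0,0,0,-1],
    [0,0,-0.093,0,0,0,-1],
    [0,0,-0.093,0,0,0,-1],
    [0,0,-0.093,0,0,0,-1],
    [0,0,-0.093,0,0,0,-1]
  ],
  "newtons": 120
}}

```text
clock: 2.52
tcp_pos: [0.4194, 0.2422, 0.0918]
eef_rot: [[-0.998, -0.061, 0.001], [-0.061, 0.998, 0.001], [-0.001, 0.001, -1.0]]
ft_force: [-1.4, -0.1, 8.2]
width: 0.164
finger_force: 116.9
```

Call:
{"fn": "arm_command", "kwargs": {
  "series": [
    [0,0,0.01,0,0,0,-1],
    [0,0,0.03,0,0,0,-1],
    [0,0,0.05,0,0,0,-1],
    [0,0,0.067,0,0,0,-1],
    [-0.004,-0.04,0.067,0,0,2,-1],
    [-0.008,-0.09,0.067,0,0,4,-1],
    [-0.013,-0.14,0.067,0,0,6,-1],
    [-0.018,-0.2,0.067,0,0,7.2,-1],
    [-0.022,-0.245,0.067,0,0,7.2,-1],
    [-0.022,-0.245,0.067,0,0,7.2,-1]
  ]
}}

```text
clock: 3.78
tcp_pos: [0.3964, -0.0055, 0.1584]
eef_rot: [[-0.983, -0.181, -0.0], [-0.181, 0.983, -0.0], [0.0, -0.0, -1.0]]
ft_force: [-0.5, -0.0, -1.5]
width: 0.17
finger_force: 117.5
```

Run:
```python
from h import *
s=robot.observe();print(s['clock'],s['tcp_pos'],s['eef_rot'],s['ft_force'],s['moment'],s['width'])
im=robot.snapshot('scene')[:,:,::-1];im2=robot.snapshot('top')[:,:,::-1]
a=cv2.resize(im[170:350,180:380],(600,540),interpolation=3);b=cv2.resize(im2[90:300,200:278],(200,540),interpolation=3)
cv2.imwrite('pics/s2.png',np.hstack([a,b]))
```

```text
3.775 [ 0.39638624 -0.00550964  0.1583503 ] [[-9.83470065e-01 -1.81070780e-01 -6.83113969e-05]
 [-1.81070751e-01  9.83470023e-01 -3.10858028e-04]
 [ 1.23469517e-04 -2.93350369e-04 -9.99999949e-01]] [-0.52821748 -0.00205802 -1.47735118] [-0.03373921  0.16449971  0.00255062] 0.17012967958942307
```

View pics/s2.png

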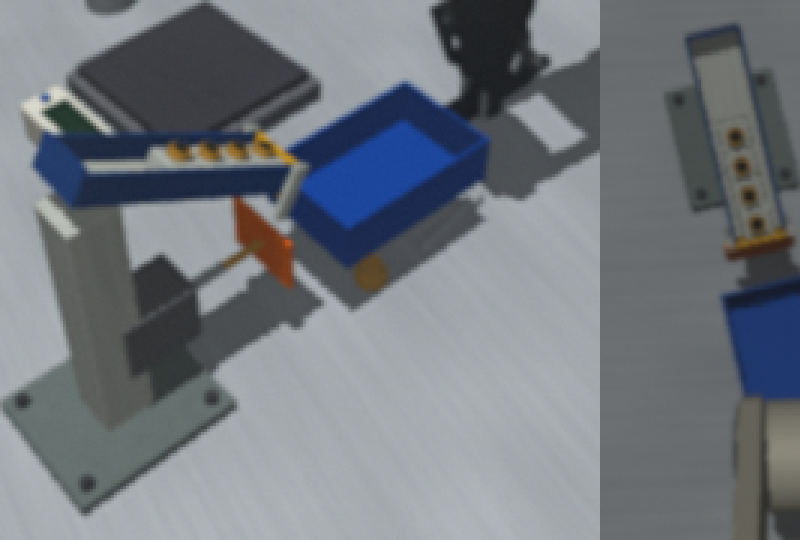

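Run:
```python
from h import *
t=np.radians(10.5);e=np.array([np.cos(t),np.sin(t)]);f=np.array([-e[1],e[0]]);C=np.array([396.4,-5.5])+130*e
for z in(110,117,124):
  print(z,[((proj('scene',np.array([[*(C+85*i*e+55*j*f),z]])/1000)[0]-[180,170])*3).round(0) for i,j in((1,1),(-1,1),(-1,-1))])
```

```text
110 [array([349., 231.]), array([491., 141.]), array([407.,  82.])]
117 [array([349., 225.]), array([492., 136.]), array([407.,  77.])]
124 [array([349., 219.]), array([493., 130.]), array([408.,  71.])]
```

Call:
{"fn": "arm_command", "kwargs": {
  "series": [
    [0.01,0.0035,0,0,0,0.2,-1],
    [0.02,0.006,0,0,0,0.2,-1],
    [0.03,0.008,0,0,0,0.2,-1],
    [0.034,0.0085,0,0,0,0.2,-1],
    [0.034,0.0085,0,0,0,0.2,-1],
    [0.034,0.0085,0,0,0,0.2,-1]
  ]
}}

```text
clock: 4.62
tcp_pos: [0.4306, 0.0053, 0.1577]
eef_rot: [[-0.982, -0.189, -0.001], [-0.189, 0.982, -0.0], [0.001, 0.0, -1.0]]
ft_force: [0.1, -0.3, -1.6]
width: 0.163
finger_force: 117.5
```

Call:
{"fn": "arm_command", "kwargs": {
  "series": [
    [0.0039,0.0007,0,0,0,0,-1],
    [0.0059,0.0011,0,0,0,0,-1],
    [0.0059,0.0011,0,0,0,0,-1],
    [0.0059,0.0011,0,0,0,0,-1]
  ]
}}

```text
clock: 5.12
tcp_pos: [0.4368, 0.0065, 0.1579]
eef_rot: [[-0.982, -0.189, -0.0], [-0.189, 0.982, -0.0], [0.0, 0.0, -1.0]]
ft_force: [0.8, 1.1, -1.5]
width: 0.163
finger_force: 117.5
```

Call:
{"fn": "arm_command", "kwargs": {
  "series": [
    [0.0039,0.0007,0,0,0,0,-1],
    [0.0039,0.0007,0,0,0,0,-1],
    [0.0039,0.0007,0,0,0,0,-1]
  ]
}}

```text
clock: 5.5
tcp_pos: [0.4408, 0.0072, 0.1579]
eef_rot: [[-0.982, -0.189, 0.0], [-0.189, 0.982, -0.0], [-0.0, -0.0, -1.0]]
ft_force: [-0.1, -0.2, -1.6]
width: 0.165
finger_force: 117.4
```

Call:
{"fn": "arm_command", "kwargs": {
  "series": [
    [0.0039,0.0007,0,0,0,0,-1],
    [0.0039,0.0007,0,0,0,0,-1],
    [0.0039,0.0007,0,0,0,0,-1]
  ]
}}

```text
clock: 5.88
tcp_pos: [0.4443, 0.0079, 0.1577]
eef_rot: [[-0.982, -0.189, -0.001], [-0.189, 0.982, -0.0], [0.001, 0.0, -1.0]]
ft_force: [-3.4, -0.0, -0.2]
width: 0.167
finger_force: 117.5
```

Call:
{"fn": "arm_command", "kwargs": {
  "series": [
    [0.0039,0.0007,0,0,0,0,-1],
    [0.0039,0.0007,0,0,0,0,-1],
    [0.0039,0.0007,0,0,0,0,-1]
  ]
}}

```text
clock: 6.25
tcp_pos: [0.4485, 0.0086, 0.1578]
eef_rot: [[-0.982, -0.189, -0.0], [-0.189, 0.982, -0.0], [0.0, 0.0, -1.0]]
ft_force: [-3.6, -0.3, -1.5]
width: 0.164
finger_force: 117.5
```

First contact came at x≈0.4425, with about 3.4 N. I'll press on to about 24–25 mm of travel.

Call:
{"fn": "arm_command", "kwargs": {
  "series": [
    [0.004,0.0007,0,0,0,0,-1],
    [0.008,0.0015,0,0,0,0,-1],
    [0.012,0.0022,0,0,0,0,-1],
    [0.0155,0.0029,0,0,0,0,-1],
    [0.018,0.0034,0,0,0,0,-1],
    [0.018,0.0034,0,0,0,0,-1],
    [0.018,0.0034,0,0,0,0,-1],
    [0.018,0.0034,0,0,0,0,-1]
  ]
}}

```text
clock: 7.25
tcp_pos: [0.4655, 0.0119, 0.1573]
eef_rot: [[-0.982, -0.189, -0.003], [-0.189, 0.982, -0.0], [0.003, 0.0, -1.0]]
ft_force: [-5.7, -0.1, -3.3]
width: 0.168
finger_force: 118.1
```

Run:
```python
from h import *
F=[]
im=robot.snapshot('scene')[:,:,::-1]
im2=robot.snapshot('top')[:,:,::-1];s=robot.observe();print(s['clock'],s['tcp_pos'],s['ft_force'],s['moment'])
a=cv2.resize(im[170:350,180:380],(600,540),interpolation=3);b=cv2.resize(im2[90:300,200:278],(200,540),interpolation=3)
cv2.imwrite('pics/s3.png',np.hstack([a,b]))
```

```text
7.35 [0.46566739 0.01194562 0.15731577] [-5.10459135 -0.5644707  -4.46719522] [-0.15491202  1.27318576  0.0121723 ]
```

View pics/s3.png

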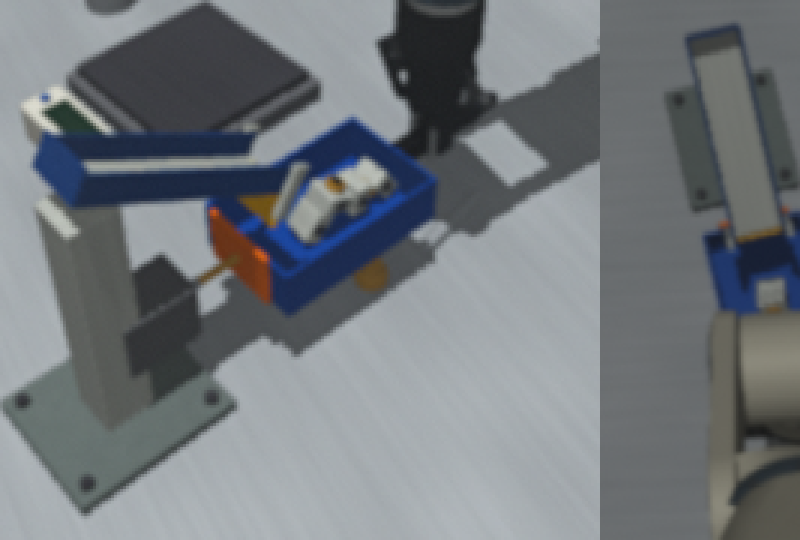

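The chute is empty and the blocks are in the pan, around (345,195). I'll hold still and check the weight once it settles.

Call:
{"fn": "arm_command", "kwargs": {
  "series": [
    [0,0,0,0,0,0,-1],
    [0,0,0,0,0,0,-1],
    [0,0,0,0,0,0,-1],
    [0,0,0,0,0,0,-1],
    [0,0,0,0,0,0,-1],
    [0,0,0,0,0,0,-1],
    [0,0,0,0,0,0,-1],
    [0,0,0,0,0,0,-1]
  ]
}}

```text
clock: 8.35
tcp_pos: [0.4657, 0.0119, 0.1573]
eef_rot: [[-0.982, -0.189, -0.003], [-0.189, 0.982, -0.0], [0.003, 0.0, -1.0]]
ft_force: [-5.5, -1.4, -3.7]
width: 0.162
finger_force: 117.9
```

Call:
{"fn": "arm_command", "kwargs": {
  "series": [
    [-0.004,-0.0008,0,0,0,0,-1],
    [-0.01,-0.002,0,0,0,0,-1],
    [-0.02,-0.004,0,0,0,0,-1],
    [-0.032,-0.006,0,0,0,0,-1],
    [-0.045,-0.0085,0,0,0,0,-1],
    [-0.058,-0.011,0,0,0,0,-1],
    [-0.069,-0.013,0,0,0,0,-1],
    [-0.074,-0.014,0,0,0,0,-1],
    [-0.076,-0.0145,0,0,0,0,-1],
    [-0.076,-0.0145,0,0,0,0,-1]
  ]
}}

```text
clock: 9.6
tcp_pos: [0.3909, -0.0025, 0.158]
eef_rot: [[-0.982, -0.189, 0.0], [-0.189, 0.982, -0.0], [-0.0, -0.0, -1.0]]
ft_force: [0.8, 0.0, -2.3]
width: 0.165
finger_force: 118.2
```

Run:
```python
from h import *
im=robot.snapshot('scene')[:,:,::-1];im2=robot.snapshot('top')[:,:,::-1];w=robot.snapshot('wrist')[:,:,::-1]
s=robot.observe();print(s['clock'],s['tcp_pos'],s['eef_rot'],s['ft_force'],s['moment'])
a=cv2.resize(im[165:345,210:380],(510,540),interpolation=3);b=cv2.resize(w,(290,218));c=cv2.resize(im2[140:300,210:298],(290,322))
cv2.imwrite('pics/s4.png',np.hstack([a,np.vstack([b,c])]))
```

```text
9.75 [ 0.39095557 -0.00247783  0.1579056 ] [[-9.81986377e-01 -1.88951380e-01  3.63527558e-04]
 [-1.88951400e-01  9.81986440e-01 -2.15851036e-05]
 [-3.52900597e-04 -8.98853186e-05 -9.99999934e-01]] [-0.5945322   0.64723201 -1.80279966] [-0.07934704  0.27861743 -0.0345413 ]
```

View pics/s4.png

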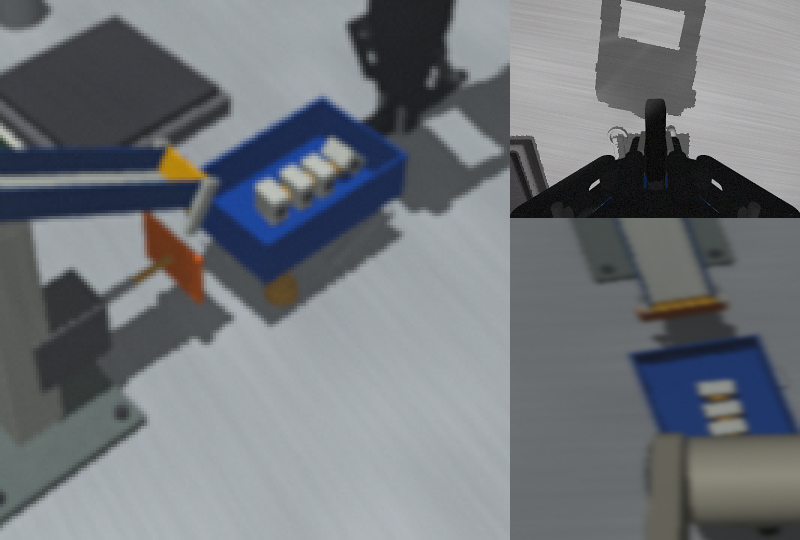

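All four blocks lie in the pan. I'll check that it is level, using the rim corners at (266,245), (405,157) and (322,98) in the crop.

Run:
```python
from h import *
t=np.radians(11);e=np.array([np.cos(t),np.sin(t)]);f=np.array([-e[1],e[0]]);C=np.array([391,-2.5])+130*e
for z in(103,110,117):
  print(z,[((proj('scene',np.array([[*(C+85*i*e+55*j*f),z]])/1000)[0]-[210,165])*3).round(0) for i,j in((1,1),(-1,1),(-1,-1))])
```

```text
103 [array([268., 253.]), array([408., 162.]), array([323., 103.])]
110 [array([268., 247.]), array([409., 156.]), array([324.,  98.])]
117 [array([269., 241.]), array([410., 151.]), array([324.,  92.])]
```

Call:
{"fn": "arm_command", "kwargs": {
  "series": [
    [0.002,-0.01,0.004,0,0,0.2,-1],
    [0.008,-0.035,0.012,0,0,0.4,-1],
    [0.017,-0.07,0.02,0,0,0.7,-1],
    [0.026,-0.11,0.025,0,0,1,-1],
    [0.036,-0.15,0.025,0,0,1.3,-1],
    [0.045,-0.19,0.025,0,0,1.6,-1],
    [0.055,-0.23,0.025,0,0,1.8,-1],
    [0.063,-0.262,0.025,0,0,2,-1],
    [0.067,-0.28,0.025,0,0,2,-1],
    [0.068,-0.286,0.025,0,0,2,-1]
  ]
}}

```text
clock: 11.0
tcp_pos: [0.4584, -0.2893, 0.1828]
eef_rot: [[-0.975, -0.222, -0.0], [-0.222, 0.975, 0.0], [0.0, 0.0, -1.0]]
ft_force: [0.4, 1.0, -2.9]
width: 0.164
finger_force: 118.2
```

Call:
{"fn": "arm_command", "kwargs": {
  "series": [
    [0,0,0,0,0,0,-1],
    [0,0,0,0,0,0,-1],
    [0,0,0,0,0,0,-1]
  ]
}}

```text
clock: 11.38
tcp_pos: [0.4585, -0.2877, 0.1829]
eef_rot: [[-0.975, -0.224, -0.0], [-0.224, 0.975, 0.0], [0.0, 0.0, -1.0]]
ft_force: [0.5, 0.3, -2.3]
width: 0.165
finger_force: 118.2
```

Run:
```python
from h import *
im2=robot.snapshot('top')[:,:,::-1];im=robot.snapshot('scene')[:,:,::-1]
s=robot.observe();print(s['clock'],s['tcp_pos'],s['ft_force'],s['moment'])
c=cv2.resize(im2[140:280,320:430],(440,560),interpolation=3);d=cv2.resize(im[140:280,190:280],(360,560),interpolation=3)
cv2.imwrite('pics/s5.png',np.hstack([c,d]))
```

```text
11.475 [ 0.45860012 -0.28800592  0.18298544] [-2.03901024e-03  1.73637093e-01 -3.26968864e+00] [-0.04366518  0.29835797 -0.0203362 ]
```

View pics/s5.png

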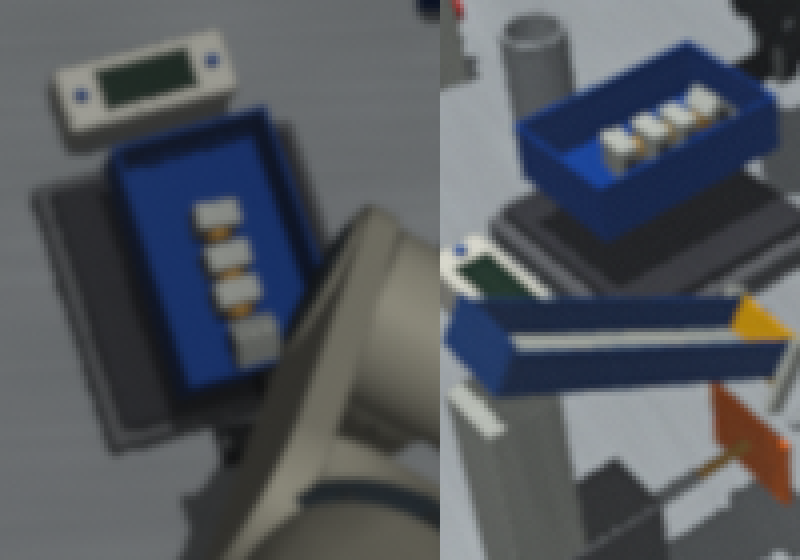

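Run:
```python
from h import *
p=np.array([[110,158],[268,110],[185,390]])/4+[320,140]
for z in(.136,.142):
  P=cast('top',p,z)[:,:2]*1000;e=P[0]-P[2];print(P.round(1),np.hypot(*e),np.hypot(*(P[0]-P[1])),np.degrees(np.arctan2(e[1],e[0])),'centre',(P[1]+P[2])/2)
```

```text
[[ 650.7 -184. ]
 [ 679.5 -294.4]
 [ 491.  -221.2]] 163.96026308556557 114.03984165950456 13.092232624330181 centre [ 585.27655204 -257.79138638]
[[ 649.1 -183.1]
 [ 677.7 -293. ]
 [ 490.1 -220.1]] 163.1753113741339 113.49388151527558 13.092232624330176 centre [ 583.90784805 -256.52435874]
```

The pan is centred over the platform and aligned with it. I'll lower it gently until it touches.

Call:
{"fn": "arm_command", "kwargs": {
  "series": [
    [0,-0.001,-0.008,0,0,0,-1],
    [0,-0.001,-0.018,0,0,0,-1],
    [0,-0.001,-0.028,0,0,0,-1],
    [0,-0.001,-0.036,0,0,0,-1],
    [0,-0.001,-0.041,0,0,0,-1],
    [0,-0.001,-0.043,0,0,0,-1],
    [0,-0.001,-0.043,0,0,0,-1],
    [0,-0.001,-0.043,0,0,0,-1]
  ]
}}

```text
clock: 12.48
tcp_pos: [0.4587, -0.2896, 0.1401]
eef_rot: [[-0.975, -0.223, 0.0], [-0.223, 0.975, -0.0], [-0.0, -0.0, -1.0]]
ft_force: [0.5, 0.1, -3.5]
width: 0.169
finger_force: 118.2
```

Call:
{"fn": "arm_command", "kwargs": {
  "series": [
    [0,0,-0.001,0,0,0,-1],
    [0,0,-0.0025,0,0,0,-1],
    [0,0,-0.0025,0,0,0,-1],
    [0,0,-0.0025,0,0,0,-1]
  ]
}}

```text
clock: 12.98
tcp_pos: [0.4585, -0.2895, 0.1374]
eef_rot: [[-0.975, -0.223, -0.0], [-0.223, 0.975, 0.0], [0.0, 0.0, -1.0]]
ft_force: [1.0, -0.1, -3.0]
width: 0.165
finger_force: 118.2
```

Call:
{"fn": "arm_command", "kwargs": {
  "series": [
    [0,0,-0.001,0,0,0,-1],
    [0,0,-0.0015,0,0,0,-1],
    [0,0,-0.0015,0,0,0,-1],
    [0,0,-0.0015,0,0,0,-1]
  ]
}}

```text
clock: 13.48
tcp_pos: [0.4586, -0.2895, 0.1359]
eef_rot: [[-0.975, -0.223, -0.0], [-0.223, 0.975, -0.0], [0.0, -0.0, -1.0]]
ft_force: [-0.3, -0.3, -3.1]
width: 0.166
finger_force: 118.2
```

Call:
{"fn": "arm_command", "kwargs": {
  "series": [
    [0,0,-0.001,0,0,0,-1],
    [0,0,-0.002,0,0,0,-1],
    [0,0,-0.002,0,0,0,-1],
    [0,0,-0.002,0,0,0,-1]
  ]
}}

```text
clock: 13.98
tcp_pos: [0.4586, -0.2895, 0.1339]
eef_rot: [[-0.975, -0.223, -0.0], [-0.223, 0.975, 0.0], [0.0, 0.0, -1.0]]
ft_force: [-1.0, -0.7, -2.9]
width: 0.165
finger_force: 118.2
```

Call:
{"fn": "arm_command", "kwargs": {
  "series": [
    [0,0,-0.001,0,0,0,-1],
    [0,0,-0.0015,0,0,0,-1],
    [0,0,-0.0015,0,0,0,-1],
    [0,0,-0.0015,0,0,0,-1]
  ]
}}

```text
clock: 14.48
tcp_pos: [0.4586, -0.2896, 0.1324]
eef_rot: [[-0.975, -0.223, 0.0], [-0.223, 0.975, -0.0], [-0.0, -0.0, -1.0]]
ft_force: [-0.3, 0.2, -2.0]
width: 0.164
finger_force: 118.4
```

Call:
{"fn": "arm_command", "kwargs": {
  "series": [
    [0,0,-0.0005,0,0,0,-1],
    [0,0,-0.001,0,0,0,-1],
    [0,0,-0.001,0,0,0,-1]
  ]
}}

```text
clock: 14.85
tcp_pos: [0.4586, -0.2896, 0.132]
eef_rot: [[-0.975, -0.223, 0.0], [-0.223, 0.975, -0.0], [-0.0, -0.0, -1.0]]
ft_force: [-3.4, 1.6, 6.9]
width: 0.164
finger_force: 119.8
```

Call:
{"fn": "arm_command", "kwargs": {
  "series": [
    [0,0,0.0005,0,0,0,-1],
    [0,0,0.0005,0,0,0,-1],
    [0,0,0.0005,0,0,0,-1],
    [0,0,0.0005,0,0,0,0],
    [0,0,0.0005,0,0,0,0.5],
    [0,0,0.0005,0,0,0,0.8],
    [0,0,0.0005,0,0,0,0.8],
    [0,0,0.0005,0,0,0,0.8]
  ],
  "newtons": 20
}}

```text
clock: 15.85
tcp_pos: [0.4586, -0.2895, 0.1318]
eef_rot: [[-0.975, -0.223, 0.0], [-0.223, 0.975, 0.0], [-0.0, 0.0, -1.0]]
ft_force: [0.1, 0.5, 0.2]
width: 0.9
finger_force: 0.0
```

Call:
{"fn": "arm_command", "kwargs": {
  "series": [
    [0,0,0.02,0,0,0,0.8],
    [0,0,0.05,0,0,0,0.8],
    [0,0,0.1,0,0,0,0.8],
    [-0.03,0,0.15,0,0,0,0.8],
    [-0.07,0,0.19,0,0,0,0.8],
    [-0.11,0.03,0.2,0,0,0,0.8],
    [-0.14,0.06,0.2,0,0,0,0.8],
    [-0.14,0.1,0.2,0,0,0,0.8],
    [-0.14,0.14,0.2,0,0,0,0.8],
    [-0.14,0.14,0.2,0,0,0,0.8]
  ]
}}

```text
clock: 17.1
tcp_pos: [0.3181, -0.1478, 0.332]
eef_rot: [[-0.974, -0.226, 0.0], [-0.226, 0.974, 0.0], [-0.001, 0.0, -1.0]]
ft_force: [0.5, -0.7, 0.7]
width: 0.903
finger_force: 0.0
```

Run:
```python
from h import *
im2=robot.snapshot('top')[:,:,::-1];im=robot.snapshot('scene')[:,:,::-1]
s=robot.observe();print(s['clock'],s['tcp_pos'],s['ft_force'],s['width'])
c=cv2.resize(im2[140:290,230:420],(456,360),interpolation=3);d=cv2.resize(im[140:270,180:320],(388,360),interpolation=3)
cv2.imwrite('pics/s6.png',np.hstack([c,d])[:,:800])
H,S,V=cv2.split(cv2.cvtColor(np.ascontiguousarray(im2),cv2.COLOR_BGR2HSV))
c=blob(((H>100)&(H<130)&(S>120)).astype(np.uint8),(325,165,420,260));print(rect(cast('top',c,.09)))
```

```text
17.2 [ 0.31875315 -0.14955413  0.33211847] [-0.11781332 -0.27718376 -0.71414174] 0.9004946384774807
((584.4937744140625, -256.9670715332031), (172.46400451660156, 117.78186798095703), 13.149503707885742)
```

View pics/s6.png

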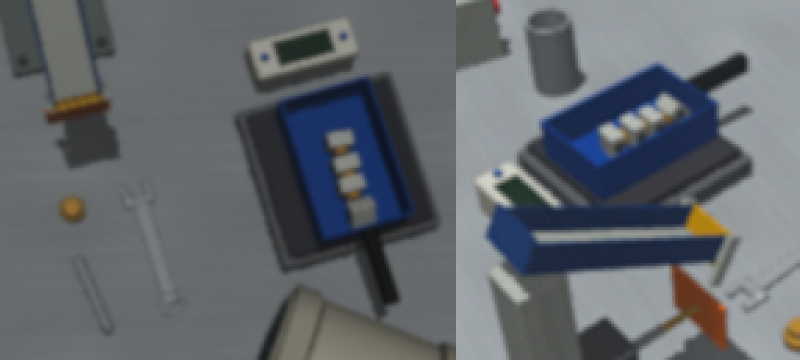

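The pan sits flat and centred on the platform, at (584,−257) mm against a platform centre of (585,−259). All four blocks are in it, the bystanders have not moved, and the gripper is clear.

```bash
python3 -c "
from rig import robot
print(robot.close_job())"
```

```text
the job is handed in; nothing more can be done
None
```

The job is handed in: all four valve blocks slid into the pan, and the loaded pan was set down flat and released within about 3 mm of the middle of the scale platform, with the bystanders I could see in the final pictures (wrench, cap, pin and sleeve) where they were.

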